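# Make up two hammer refit kits at the smith's stall

## Task

Make up two hammer refit kits on the smith's bench. In the red tray go the dark steel rounding hammer head, in the long compartment, and the yellow wax tin and the orange rubbing block, one in each small compartment; in the blue tray go the bright cross-pein hammer head, in the long compartment, and the amber oil bottle, in the small one. Set each thing down flat on its compartment's floor, the same way up as it started, without dropping it, and leave the green tin and the brass hammer head where they are.

Things in the scene. Friction and masses are not known exactly. Their poses are not given: they have to be found in the camera images.
- red_tray: Red tray, fixed to the bench: 100 mm (x) by 282 mm (y), 14 mm high. Floor 6 mm thick, all walls and dividers 5 mm thick and standing 8 mm above the floor (top 14 mm above the bench). Three compartments in a row along y, each 90 mm in x: the long middle one, centred on y = 0, 110 mm long in y; and a small one on either side, centred at y = +98 mm and y = -98 mm, each 76 mm in y. Origin at the centre of its underside, on the bench; z up.
- blue_tray: Blue tray, fixed to the bench: 100 mm (x) by 201 mm (y), 14 mm high, floor and walls as the red tray's (floor 6 mm, walls 5 mm thick, 8 mm above the floor). Two compartments in a row along y, each 90 mm in x: the long one, centred at y = -40.5 mm, 110 mm long in y; and a small one, centred at y = +57.5 mm, 76 mm in y. Origin at the centre of its underside, on the bench; z up.
- round_head_mid (a point): Dark, nearly black steel rounding hammer head without handle, lying flat, two alike round faces. 86 mm long along its y axis, 40 mm over the faces in x, 42 mm high, about 0.65 kg; the flat-sided middle, 34 mm long and 38 mm wide in x, is where to grip it (across x). Point: its centre, 21 mm above its underside; z up.
- pein_head_mid (a point): Bright, silvery cross-pein hammer head without handle, lying flat: one round face (towards -y) and one wedge-shaped end (+y). 86 mm long along its y axis, 40 mm over the face in x, 42 mm high, about 0.6 kg; flat-sided middle 34 mm long and 38 mm wide in x, to be gripped across x. The handle eye shows as a small black oblong on top. Point: the centre of the middle part, 21 mm above its underside; z up.
- yellow_tin_mid (a point): Round yellow tin of wax, closed, standing, with a thin silver ring on its lid: 53 mm diameter, 44 mm high, about 0.12 kg. Point: its centre, 22 mm above its underside; z up.
- bottle_mid (a point): Small amber glass bottle of oil with a white cap and a pale label, standing: 44 mm diameter up to 55 mm, then a shoulder and a 26 mm cap, 85 mm high in all, about 0.14 kg. Point: on its axis, 42.5 mm above its underside; z up.
- block_mid (a point): Abrasive rubbing block, orange on top (14 mm) on a pale wooden base: 32 mm (x) by 60 mm (y), 40 mm high, about 0.11 kg. Point: its centre, 20 mm above its underside; z up.
- green_tin_mid (a point): Bystander among the stock: a tin of the same form as the yellow one, but green; 53 mm diameter, 44 mm high. Stays where it is. Point: its centre, 22 mm above its underside.
- brass_head_mid (a point): Bystander beyond the trays: a brass hammer head with two round faces, lying flat along its y axis, 86 mm long, 40 mm wide, 42 mm high. Stays where it is. Point: its centre, 21 mm above its underside.
Things that resemble listed ones, but are neither listed nor needed, are in the scene too. Of the things that look like the part that bears pein_head_mid, take the one that is farthest to the robot's right at the start.

How it is judged:
By the outcome, as a careful person would: the job done as asked, in the order asked, and still so for the second after the job is handed in, with the robot touching nothing.
It also fails if it takes over 131 s, if anything falls off the work surface, if the arm or the gripper's body presses on something with over 40 N, if the wrist force passes 120 N, or if a joint passes its speed limit or range.

## Robot

A 7-joint arm with a two-finger parallel gripper is mounted at the origin on the work surface. World frame = base frame: x ahead of the robot, y to its left, z up, the work surface at z = 0. Lengths are in m, angles in rad, forces in N, time in s.
With the tool pointing down it reaches from about 0.4 to 0.875 m from the base axis. Payload 6.5 kg.
Tool frame: the origin (TCP) lies midway between the tips of the shut fingers; the grasp point (between the pads) lies 19 mm behind it; z points along the fingers, x is the direction in which the jaws open and shut, and the axes are right-handed (so a half turn about z gives the same grasp; the last joint's range is limited). The gripper opens to 88 mm and grips with 3 to 60 N. Pads are 18 mm wide; open, the fingers measure 123 mm over their backs; the gripper's body (75 mm by 187 mm) begins 45 mm behind the grasp point.
Start: joints at [-1.193, 0.536, -0.004, 1.538, 0.003, 1.067, -0.071], TCP at [0.279, 0.587, 0.239] pointing down, gripper open.
Joint ranges: [-2.7, 2.7], [-0.37, 2.16], [-1.27, 1.26], [0.24, 2.4], [-1.31, 4.45], [0.19, 1.91], [-2.76, 2.76]. Speed limits (rad/s): [2.39, 2.39, 3.14, 3.14, 3.14, 3.14, 3.14].

## Interface

Orientations are given as a rotation vector (axis times angle).
In Python, from rig import * gives the robot as it stands. Calls block until the motion is done:
- move_ptp(position, orientation): joint-space move of the TCP to a pose.
- move_linear(position, vel=0.15, orientation=None, max_force=None): straight line of the TCP; orientation=None keeps the orientation; vel is the mean speed in m/s. With max_force (N) it stops when the force on the tool has changed by that much, and returns True; else False.
- move_joints(angles): joint-space move.
- let_go() and grab(force=None): open the fingers fully, or close them until they stop; force is the grip in N (None keeps the last).
- pause(seconds).
- ik(position, orientation): joint angles nearest the present ones, or None.
- get_state(): the state.
- camera(name): name is "scene" or "top" or "wrist"; returns a dict with "frame" (480x640x3 uint8, red, green, blue), "range_z" (480x640 float32, m along the optical axis (not along the pixel's ray), 0 where there is no reading), "vfov" (degrees; the focal length in pixels is half the picture's height over the tangent of half this angle, whatever the lens; pixels are square), "cx", "cy" (the principal point, pixels), "pose" (4x4, takes a point from camera to world coordinates). Camera axes: x right, y down, z forward; pixel columns grow to the right and rows downward; lengths in m; the calibration is good to about 2 mm. A picture is of the moment at which its call begins.
A pose or a line that the arm cannot do raises PlanningError and nothing moves.
- sign_off(): hands the job in, once; it reports no verdict.
The state is a dict: "time_s": time; "joint_positions": joint angles; "joint_vel": joint speeds; "joint_torque": joint torques, N m; "position": TCP position; "ee_rot": TCP orientation; "ft_force": force on the tool from outside, world axes, zero at the start; "wrist_torque": the same for the moment, N m; "width": finger opening in m.
Only numpy, scipy, OpenCV 4.12 (cv2) and the standard library are available. Lean on these libraries where they do the work, as an engineer would, in place of code of your own. Each camera call takes 0.05 s, during which the arm holds its last target. There are 200 camera calls.

## Working session

There is one attempt and no reset: what is moved stays moved. The work goes in short steps, each a Python script; the robot and the scene stay as the last script left them, time stands still between calls to the robot, and variables do not carry over. Pictures are saved under pics/ and viewed, about 12 in all and at most 16, crops included, and the job is handed in when it is done.

```bash
mkdir -p pics; ls; python3 - <<'E'
from rig import *
import cv2,numpy as np
for n in ("scene","top"):
    c=camera(n); cv2.imwrite(f"pics/{n}0.png",c["frame"][:,:,::-1]); np.savez(f"pics/{n}0.npz",**c)
    print(n,c["vfov"],c["cx"],c["cy"],np.round(c["pose"],3).tolist(),(c["range_z"]==0).mean())
s=get_state();print(s)
E
```

```text
pics
scene 54.106016591406814 318.20466892207673 246.65506514013597 [[0.845, 0.414, -0.338, 0.858], [0.534, -0.64, 0.552, -0.597], [0.012, -0.647, -0.762, 0.907], [0.0, 0.0, 0.0, 1.0]] 0.004000651041666667
top 42.93659264410461 305.0417703586432 240.8830868438562 [[-0.026, -0.992, 0.126, 0.345], [-1.0, 0.025, -0.01, 0.017], [0.007, -0.126, -0.992, 1.19], [0.0, 0.0, 0.0, 1.0]] 0.0039453125
{'time_s': 0.1, 'joint_positions': array([-1.19320781,  0.53710987, -0.00444562,  1.53876473,  0.00256758,
        1.0673021 , -0.0711996 ]), 'joint_vel': array([ 0.00076917, -0.00321067,  0.00016073, -0.00316096,  0.00153848,
        0.0011237 , -0.00162137]), 'joint_torque': array([ 2.16669076e-03, -5.72081316e+01,  9.93628241e-01, -2.52232218e+01,
       -5.62136143e-02,  1.34733558e-02,  3.84421173e-05]), 'position': array([0.27884712, 0.58653252, 0.23791774]), 'ee_rot': array([ 2.65504160e+00,  1.67768139e+00, -2.02141893e-03]), 'ft_force': array([-1.03255084,  0.05181496,  0.63101301]), 'wrist_torque': array([ 0.00662797,  0.01685018, -0.00179635]), 'width': 0.08825186854521966}
```

View pics/top0.png

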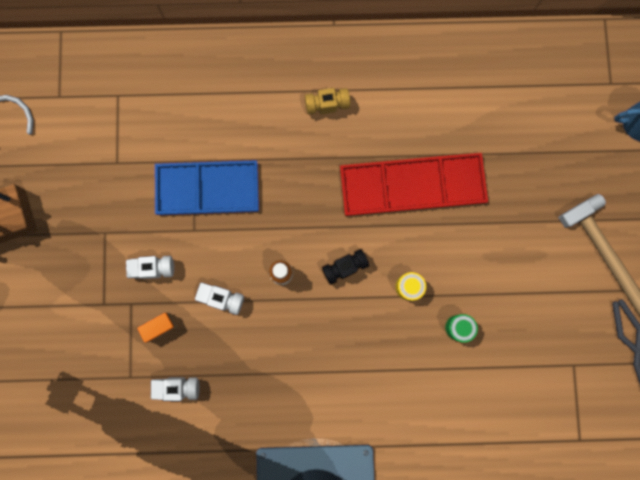

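View pics/scene0.png

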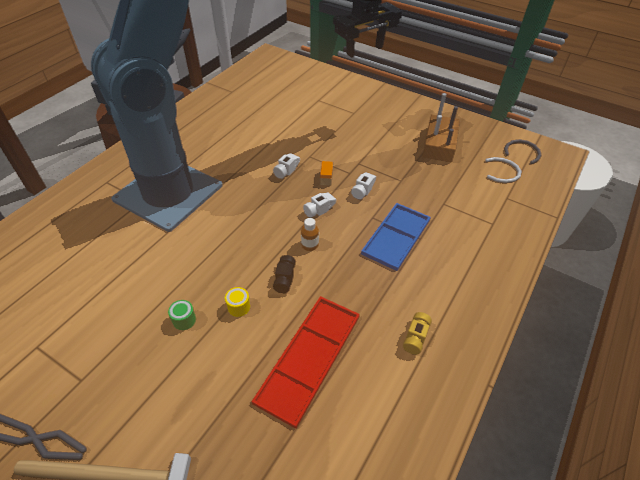

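The top view, where image right is the robot's right, shows:
- Trays: blue at (207,187) and red at (414,185).
- Listed parts: dark head at (346,266), bottle at (281,271), yellow tin at (412,287) and orange block at (156,327).
- Bystanders: green tin at (463,328) and brass head at (328,100).
- Silver heads: (150,267), (219,297) and (175,390). The one at (219,297) is farthest to the robot's right.

The scene view agrees.

```bash
cat > h.py <<'E'
import numpy as np, cv2
def cloud(c):
    f=240/np.tan(np.radians(c["vfov"])/2); v,u=np.mgrid[:480,:640]; z=c["range_z"]
    p=np.stack([(u-c["cx"])*z/f,(v-c["cy"])*z/f,z],-1)
    w=p@c["pose"][:3,:3].T+c["pose"][:3,3]; w[z==0]=np.nan
    return w
def rect(pts):
    "centre, long side, short side, yaw of the LONG axis measured as rotation of +y axis, in (-90,90]"
    (cx,cy),(a,b),_=r=cv2.minAreaRect((pts*1000).astype(np.float32))
    q=cv2.boxPoints(r); e=[q[1]-q[0],q[2]-q[1]]; e=max(e,key=lambda k:np.hypot(*k))
    yaw=np.degrees(np.arctan2(-e[0],e[1])); yaw=(yaw+90)%180-90
    return round(cx,1),round(cy,1),round(max(a,b),1),round(min(a,b),1),round(yaw,1)
E
python3 - <<'E'
from h import *
for n,ss in(("top",{"dark":(346,266),"bottle":(281,271),"yellow":(412,287),"block":(156,327),"peinB":(219,297),"peinA":(150,267),"peinC":(175,390),"green":(463,328),"brass":(328,100),"blue":(207,187),"red":(414,185)}),):
    c=np.load(f"pics/{n}0.npz"); w=cloud(c); fr=c["frame"].astype(int)
    print("bench z",np.nanmedian(w[100:400:5,100:500:5,2]), w[230,300],w[360,350])
    for k,(u,v) in ss.items():
        if k in("blue","red"):
            r,g,b=fr[...,0],fr[...,1],fr[...,2]
            m=(b>r+40)&(b>g+20) if k=="blue" else (r>g+70)&(r>b+70)&(g<50)
            q=np.zeros_like(m); q[140:230,140:500]=m[140:230,140:500]; m=q
            R=w[m]; print(k,rect(R[:,:2]),np.nanpercentile(R[:,2],[5,50,95]).round(4)); continue
        m=np.zeros((480,640),bool); m[v-35:v+35,u-35:u+35]=True
        m&=w[...,2]>0.015
        _,L=cv2.connectedComponents(m.astype(np.uint8)); l=L[v,u]; R=w[L==l]
        zt=np.nanpercentile(R[:,2],95); T=R[R[:,2]>zt-0.02]
        print(k,l,"ztop",zt.round(4),"all",rect(R[:,:2]),"top",rect(T[:,:2]),"med",np.median(T[:,:2],axis=0).round(4))
im=cv2.imread("pics/top0.png")[130:430,110:510]; cv2.imwrite("pics/crop.png",cv2.resize(im,None,fx=2,fy=2,interpolation=cv2.INTER_CUBIC))
E
```

```text
bench z 0.0018770303860714543 [5.17400665e-01 1.48339117e-02 3.58502874e-05] [ 0.2632141 -0.0745319  0.0035421]
dark 1 ztop 0.0457 all (442.5, -70.3, 85.9, 39.9, np.float32(23.8)) top (442.2, -70.4, 85.9, 38.6, np.float32(24.4)) med [ 0.442  -0.0699]
bottle 1 ztop 0.0886 all (432.5, 53.1, 42.9, 42.7, np.float32(0.8)) top (433.0, 52.9, 25.7, 24.6, np.float32(58.8)) med [0.4326 0.0528]
yellow 1 ztop 0.0497 all (400.5, -192.9, 52.8, 50.9, np.float32(-1.9)) top (400.5, -192.9, 52.8, 50.9, np.float32(-1.9)) med [ 0.4007 -0.1917]
block 1 ztop 0.0444 all (336.0, 289.0, 61.3, 32.4, np.float32(27.9)) top (336.0, 289.1, 61.2, 32.1, np.float32(27.9)) med [0.3363 0.2876]
peinB 1 ztop 0.0455 all (388.7, 171.2, 86.8, 39.4, np.float32(-19.7)) top (387.7, 171.0, 86.3, 39.0, np.float32(-18.3)) med [0.3878 0.1693]
peinA 1 ztop 0.0458 all (450.0, 303.8, 86.4, 38.5, np.float32(1.5)) top (450.0, 304.0, 86.5, 38.2, np.float32(2.5)) med [0.4493 0.3005]
peinC 1 ztop 0.0458 all (222.7, 255.2, 85.0, 38.1, np.float32(-0.9)) top (222.3, 255.3, 85.0, 37.4, np.float32(-0.9)) med [0.2226 0.2525]
green 1 ztop 0.0497 all (320.1, -284.1, 52.3, 50.1, np.float32(-1.1)) top (320.0, -284.2, 52.3, 49.9, np.float32(-1.5)) med [ 0.3203 -0.2835]
brass 1 ztop 0.0454 all (772.0, -46.1, 86.4, 39.2, np.float32(7.7)) top (772.0, -46.1, 86.4, 39.2, np.float32(7.7)) med [ 0.7689 -0.0448]
blue (606.3, 198.7, 205.0, 101.9, np.float32(0.9)) [0.0034 0.0076 0.0162]
red (594.6, -210.2, 278.5, 99.2, np.float32(7.2)) [0.0038 0.008  0.0162]
```

View pics/crop.png

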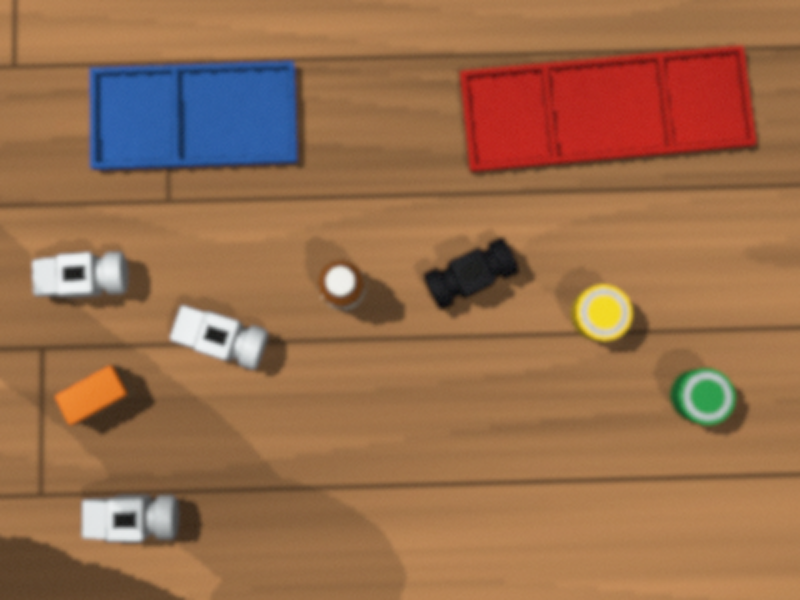

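```bash
cat >> h.py <<'E'
def ray(c,u,v,z):
    f=240/np.tan(np.radians(c["vfov"])/2); d=c["pose"][:3,:3]@np.array([(u-c["cx"])/f,(v-c["cy"])/f,1]); o=c["pose"][:3,3]
    return (o+d*(z-o[2])/d[2])[:2]
E
python3 - <<'E'
from h import *
c=np.load("pics/top0.npz")
for n,q in(("red",[(461,72),(742,47),(757,147),(470,171)]),("blue",[(90,67),(294,61),(298,165),(92,169)])):
    P=np.array([ray(c,a/2+110,b/2+130,.014) for a,b in q])
    print(n,P.round(4).tolist(),rect(P))
for n,(a,b),z in(("eyeB",(217,336),.042),("dark",(471,272),.042),("yellow",(604,313),.044),("cap",(340,281),.085),("block",(91,395),.04)): print(n,ray(c,a/2+110,b/2+130,z).round(4))
# tray walls by depth
w=cloud(c); fr=c["frame"].astype(int); r,g,b=fr[...,0],fr[...,1],fr[...,2]
for n,m in(("red",(r>2.5*g)&(r>2.5*b)&(r>60)),("blue",(b>1.5*r)&(b>1.1*g))):
    q=np.zeros_like(m); q[140:230,140:500]=m[140:230,140:500]; _,L,S,_=cv2.connectedComponentsWithStats(q.astype(np.uint8)); l=1+S[1:,4].argmax()
    v,u=np.nonzero(L==l); P=np.array([ray(c,x,y,.012) for x,y in zip(u,v)]); print(n,len(u),rect(P))
E
cat > arm.py <<'E'
from rig import *
import numpy as np, cv2
from scipy.spatial.transform import Rotation as R
def ori(yaw):  # tool down, jaw axis (tool x) along the object's x axis turned by yaw (deg)
    return (R.from_euler('z',yaw,degrees=True)*R.from_euler('x',180,degrees=True)).as_rotvec()
def best(p,yaw):
    q0=get_state()["joint_positions"]; o=[]
    for a in(yaw,yaw+180):
        q=ik(p,ori(a))
        if q is not None: o.append((np.abs(np.array(q)-q0).max(),a))
    return ori(min(o)[1])
def snap(name,n="wrist"):
    c=camera(n); cv2.imwrite(f"pics/{name}.png",c["frame"][:,:,::-1]); np.savez(f"pics/{name}.npz",**c); return c
E
python3 - <<'E'
from arm import *
p=[.442,-.070,.20]
move_ptp(p,best(p,24)); snap("w1"); s=get_state(); print(s["time_s"],s["position"],s["joint_positions"].round(2))
E
```

```text
red [[0.641, -0.0683], [0.6596, -0.3477], [0.5586, -0.3562], [0.5418, -0.0738]] (600.8, -212.0, 282.9, 101.3, np.float32(3.4))
blue [[0.655, 0.2973], [0.6561, 0.0963], [0.5519, 0.0941], [0.553, 0.2949]] (603.4, 195.7, 202.7, 104.2, np.float32(0.3))
eyeB [0.3865 0.1707]
dark [ 0.4405 -0.0692]
yellow [ 0.3986 -0.1926]
cap [0.4318 0.0531]
block [0.3348 0.2887]
red 7275 (602.6, -211.0, 283.9, 102.5, np.float32(3.9))
blue 5235 (605.5, 196.9, 201.8, 102.3, np.float32(0.6))
2.5583 [ 0.44238823 -0.06916853  0.19996582] [-0.41  0.27  0.55  2.11 -0.2   0.8   0.68]
```

View pics/w1.png

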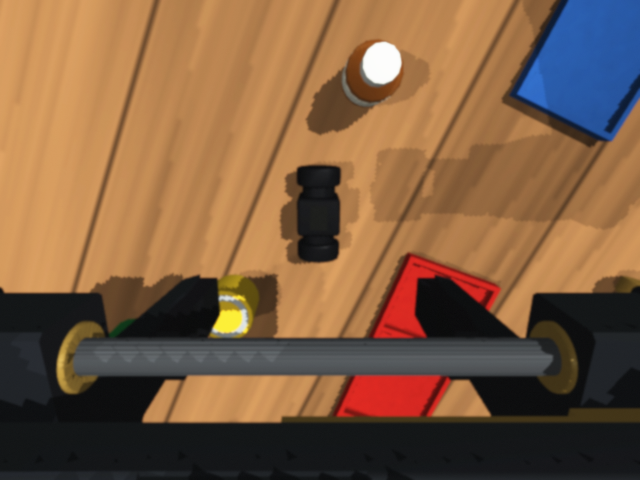

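The wrist view shows the dark head square to the jaws, centred at about (319,213), so the yaw of 24° holds. I'll check the centre against the wrist calibration, then pick it.

```bash
python3 - <<'E'
from h import *
from arm import *
c=np.load("pics/w1.npz"); p=ray(c,319,213,.040); print("dark by wrist",p, "cap",ray(c,381,63,.085), "red corner",ray(c,409,254,.014),ray(c,499,288,.014))
if np.hypot(*(p-[.441,-.0697]))<.006:
    p=(p+[.441,-.0697])/2
    o=get_state()["ee_rot"]
    move_linear([*p,.05],orientation=o); print(move_linear([*p,.015],vel=.06,max_force=15))
    grab(45); s=get_state(); print(s["width"],s["position"],s["time_s"])
    move_linear([*p,.15],vel=.2); s=get_state(); print(s["width"],s["ft_force"])
    t=[.6015,-.2115,.18]; move_ptp(t,best(t,3.7)); snap("w2"); s=get_state(); print(s["position"],s["time_s"],s["width"])
E
```

```text
dark by wrist [ 0.44213222 -0.06561681] cap [0.43367937 0.05453991] red corner [ 0.5427762  -0.07201077] [ 0.6435042  -0.06680108]
False
0.03783292132856363 [ 0.44219868 -0.0674459   0.01511897] 5.2583
0.03752066013778317 [-0.21632061  0.83692166 -7.44335425]
[ 0.60016384 -0.20993192  0.17836457] 7.0083 0.037538510651803546
```

View pics/w2.png

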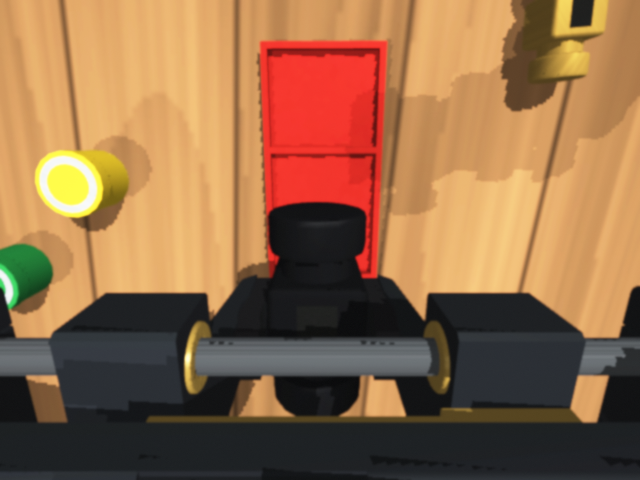

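Head gripped (37.8 mm wide, about 7 N lifted). The tray's +y end shows its corners at (263,42) and (387,42), and its near divider at row 151.

```bash
python3 - <<'E'
from h import *
from arm import *
c=np.load("pics/w2.npz")
a,b=ray(c,263,42,.014),ray(c,387,42,.014); d1,d2=ray(c,267,150,.014),ray(c,381,150,.014)
m=(a+b)/2; dm=(d1+d2)/2; print(a,b,np.linalg.norm(a-b),m,dm,np.linalg.norm(m-dm)) # expect .100, .0835 (5+76+2.5)
y=np.radians(3.7); u=np.array([-np.sin(y),np.cos(y)])  # tray +y axis
print("edge yaw",np.degrees(np.arctan2(*(b-a)[::-1])), "centre from end",m-.141*u,"from divider",dm-.0575*u)
t=[.6015,-.2115]
e=[(m-.141*u),(dm-.0575*u)]; t=np.mean([t,*e],axis=0); print("target",t)
if np.hypot(*(t-[.6015,-.2115]))<.006:
    o=get_state()["ee_rot"]
    move_linear([*t,.04],vel=.2); hit=move_linear([*t,.019],vel=.03,max_force=4); s=get_state(); print(hit,s["position"],s["ft_force"])
E
```

```text
[ 0.54699889 -0.07322026] [ 0.64477304 -0.06687998] 0.09797950696912844 [ 0.59588597 -0.07005012] [ 0.60098881 -0.1529602 ] 0.08306696149722194
edge yaw 3.710217707761161 centre from end [ 0.60498502 -0.21075622] from divider [ 0.60469942 -0.21034034]
target [ 0.60372815 -0.21086552]
True [ 0.6034992  -0.21062453  0.02115659] [-0.39133162  1.04191646  5.58188324]
```

```bash
cat >> arm.py <<'E'
T=np.array([.6037,-.2109]); Y=np.radians(3.7); U=np.array([-np.sin(Y),np.cos(Y)])
def pick(p,h,force,up=.15):
    move_linear([*p,.06],vel=.2); print("hit",move_linear([*p,h],vel=.08,max_force=15))
    grab(force); s=get_state(); print("grip",s["width"],s["position"].round(4))
    move_linear([*p,up],vel=.2); s=get_state(); print("held",s["width"],s["ft_force"].round(1),s["time_s"])
def place(p,yaw,h,z=.16):
    "h: TCP height above the part's underside"
    q=[*p,z]; move_ptp(q,best(q,yaw)); move_linear([*p,h+.02],vel=.2)
    hit=move_linear([*p,h+.004],vel=.03,max_force=4); s=get_state(); print("set",hit,s["position"].round(4),s["width"])
    let_go(); move_linear([*p,z],vel=.2)
E
python3 - <<'E'
from h import *
from arm import *
c=np.load("pics/w2.npz"); yw=ray(c,69,184,.044); print("yellow by w2",yw)
let_go(); p=get_state()["position"]; move_linear([*p[:2],.16],vel=.2); snap("w3")
q=[.4,-.193,.18]; move_ptp(q,best(q,3.7)); c=snap("w4"); s=get_state(); print(s["time_s"],s["position"])
a=np.hstack([cv2.resize(cv2.imread(f"pics/{n}.png"),(400,300)) for n in("w3","w4")]); cv2.imwrite("pics/w34.png",a)
E
```

```text
yellow by w2 [ 0.40060835 -0.19131664]
11.1083 [ 0.40197401 -0.19334976  0.18017164]
```

View pics/w34.png

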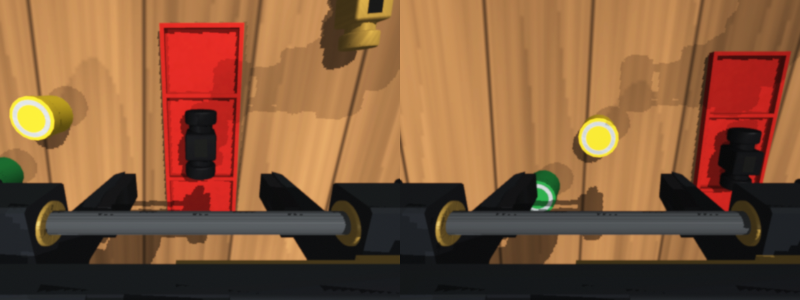

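The left half shows the dark head flat and square in the long compartment. The right half shows the yellow lid centred at about (317,219) in full-frame pixels, clear of the green tin.

```bash
python3 - <<'E'
from h import *
from arm import *
c=np.load("pics/w4.npz"); y=ray(c,317,219,.044); print("yellow by w4",y)
p=(y+[.4002,-.1918])/2; print(p)
pick(p,.016,20)
place(T-.098*U,3.7,.016)
snap("w5")
q=[.335,.288,.20]; move_ptp(q,best(q,28)); snap("w6"); s=get_state(); print(s["time_s"],s["position"])
a=np.hstack([cv2.resize(cv2.imread(f"pics/{n}.png"),(400,300)) for n in("w5","w6")]); cv2.imwrite("pics/w56.png",a)
E
```

```text
yellow by w4 [ 0.40088765 -0.1901771 ]
[ 0.40054382 -0.19098855]
hit False
grip 0.050987224543323655 [ 0.4008 -0.191   0.0161]
held 0.05109338325665851 [-0.1  0.1 -1.1] 14.025
set True [ 0.6102 -0.3086  0.0219] 0.05115683732788693
20.2 [0.33569555 0.28762104 0.20005187]
```

View pics/w56.png

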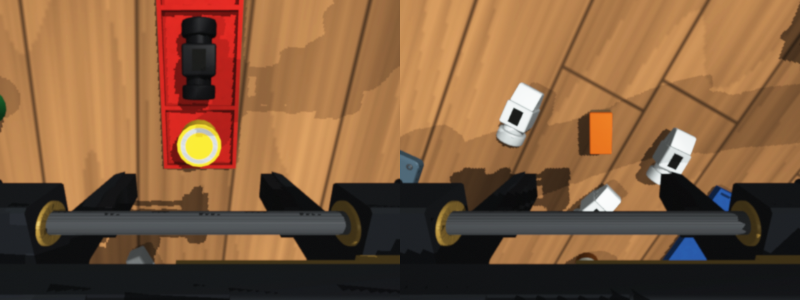

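The left half shows the yellow tin centred in the −y compartment. The right half shows the block square to the jaws at about (320,213) in full-frame pixels, with the fingers' path clear of the silver heads.

```bash
python3 - <<'E'
from h import *
from arm import *
c=np.load("pics/w6.npz"); y=ray(c,320,213,.040); print("block by w6",y)
p=(y+[.3354,.2885])/2; print(p)
pick(p,.016,20)
place(T+.098*U,3.7,.016)
snap("w7")
q=[.3875,.170,.20]; move_ptp(q,best(q,-19)); snap("w8"); s=get_state(); print(s["time_s"],s["position"])
a=np.hstack([cv2.resize(cv2.imread(f"pics/{n}.png"),(400,300)) for n in("w7","w8")]); cv2.imwrite("pics/w78.png",a)
E
```

```text
block by w6 [0.33595875 0.29150138]
[0.33567937 0.29000069]
hit False
grip 0.032075555759488554 [0.3359 0.2901 0.016 ]
held 0.03187453681399094 [ 0.4 -0.2 -0.3] 23.45
set True [ 0.5975 -0.113   0.0217] 0.0321472300837811
29.6667 [0.38841047 0.16940623 0.20011072]
```

View pics/w78.png

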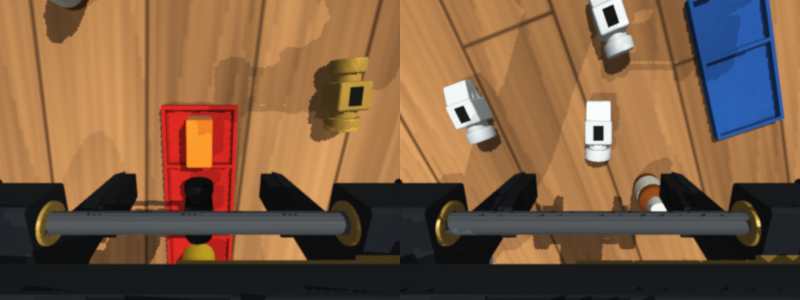

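The left half shows the block square inside the +y compartment. The right half shows the pein head square to the jaws, with its eye at about (315,267) in full-frame terms. I'll recheck that pixel at full resolution in the script.

```bash
python3 - <<'E'
from h import *
from arm import *
c=np.load("pics/w8.npz"); f=c["frame"].astype(int).sum(-1)
m=np.zeros_like(f,bool); m[190:290,296:338]=f[190:290,296:338]<120
v,u=np.nonzero(m); print(m.sum(),u.mean(),v.mean(),u.min(),u.max(),v.min(),v.max())
y=ray(c,u.mean(),v.mean(),.042); print("eye by w8",y)
if np.hypot(*(y-[.387,.1705]))<.007:
    p=(y+[.387,.1705])/2; print(p)
    pick(p,.015,45)
    t=[.605,.1565,.18]; move_ptp(t,best(t,.5)); snap("w9"); s=get_state(); print(s["position"],s["time_s"],s["width"])
E
```

```text
271 317.0 212.92619926199262 311 323 203 223
eye by w8 [0.38893571 0.17270969]
[0.38796785 0.17160485]
hit False
grip 0.037488028126301524 [0.3885 0.1715 0.0151]
held 0.03770278951759154 [-0.9  0.1 -4.8] 32.875
[0.60283948 0.15719623 0.17868458] 33.8083 0.03756154664360807
```

View pics/w9.png

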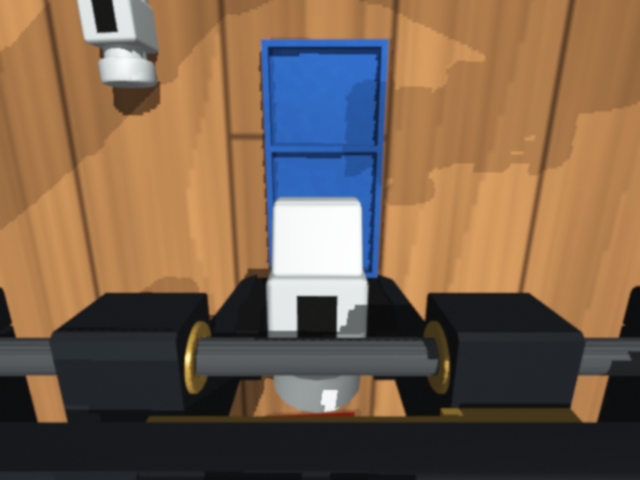

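Pein head held level, wedge towards +y. The tray's far corners are at (263,41) and (388,41) and the divider is at row 150. The eye's real row was 213, so my earlier reading of 267 was a slip.

```bash
python3 - <<'E'
from h import *
from arm import *
c=np.load("pics/w9.npz")
a,b=ray(c,263,41,.014),ray(c,388,41,.014); dm=(ray(c,268,150,.014)+ray(c,382,150,.014))/2; m=(a+b)/2
yaw=np.degrees(np.arctan2(*(b-a)[::-1])); y=np.radians(.5); u=np.array([-np.sin(y),np.cos(y)])
B=np.array([.605,.1965]); E=[B,m-.1005*u,dm-.017*u]; print(np.linalg.norm(a-b),np.linalg.norm(m-dm),yaw,E)
t=np.mean(E,axis=0); print("blue",t)
if np.abs(np.array(E)-t).max()<.006:
    np.save("blue.npy",t)
    place(t-.0405*u,.5,.015)
    snap("w10")
    q=[.4325,.0535,.22]; move_ptp(q,best(q,0)); snap("w11"); s=get_state(); print(s["time_s"],s["position"])
    a=np.hstack([cv2.resize(cv2.imread(f"pics/{n}.png"),(400,300)) for n in("w10","w11")]); cv2.imwrite("pics/w1011.png",a)
E
```

```text
0.09871966372133745 0.08380048385532389 0.4380485781966811 [array([0.605 , 0.1965]), array([0.60809945, 0.19691447]), array([0.60820803, 0.19661499])]
blue [0.60710249 0.19667649]
set True [0.6076 0.1564 0.0211] 0.03751355792243866
37.9917 [0.43402389 0.05434318 0.22009057]
```

View pics/w1011.png

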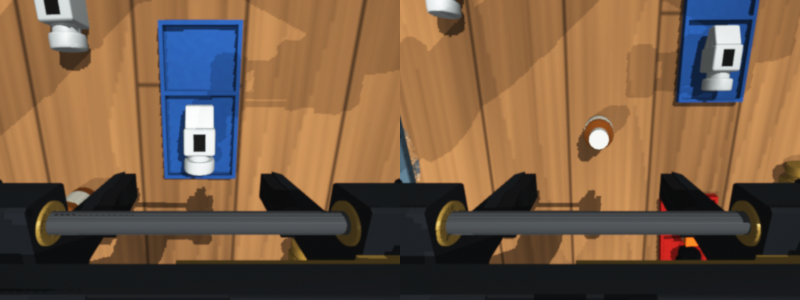

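The left half shows the pein head wholly within the blue long compartment. The right half shows the bottle cap at about (318,221) in full-frame pixels.

```bash
python3 - <<'E'
from h import *
from arm import *
c=np.load("pics/w11.npz"); y=ray(c,318,221,.085); print("cap by w11",y)
p=(y+[.4330,.0537])/2; print(p)
pick(p,.027,20,up=.18)
t=np.load("blue.npy"); yy=np.radians(.5); u=np.array([-np.sin(yy),np.cos(yy)])
place(t+.0575*u,.5,.027,z=.18)
q=[.45,.35,.35]; move_ptp(q,best(q,0)); c=snap("top1","top"); snap("scene1","scene"); s=get_state(); print(s["time_s"],s["position"])
a=cv2.imread("pics/top1.png")[80:360,110:510]; cv2.imwrite("pics/top1c.png",cv2.resize(a,None,fx=2,fy=2,interpolation=cv2.INTER_CUBIC))
a=cv2.imread("pics/scene1.png")[160:440,220:480]; cv2.imwrite("pics/scene1c.png",cv2.resize(a,None,fx=2,fy=2,interpolation=cv2.INTER_CUBIC))
w=cloud(c)
for n,r in(("dark",T),("yel",T-.098*U),("block",T+.098*U),("pein",t-.0405*u),("bot",t+.0575*u)):
    k=np.nansum((w[...,:2]-r)**2,-1)**.5<.035; m=k&(w[...,2]>.03)
    print(n,r.round(3),np.nanpercentile(w[m][:,2],[50,95]).round(4) if m.any() else None,rect(w[m][:,:2]))
E
```

```text
cap by w11 [0.43410431 0.05598028]
[0.43355216 0.05484014]
hit False
grip 0.0435520653471839 [0.4337 0.0548 0.0271]
held 0.04309905563159008 [ 0.9  1.  -0.7] 41.1667
set True [0.6066 0.2544 0.033 ] 0.04356832596073519
46.2667 [0.45055425 0.34896048 0.3488784 ]
dark [ 0.604 -0.211] [0.0471 0.0522] (602.1, -211.0, 69.3, 39.5, np.float32(4.5))
yel [ 0.61  -0.309] [0.0514 0.0552] (608.5, -309.4, 51.8, 51.5, np.float32(-57.1))
block [ 0.597 -0.113] [0.0467 0.0506] (595.8, -114.6, 60.9, 33.4, np.float32(3.3))
pein [0.607 0.156] [0.0466 0.0512] (605.6, 155.4, 68.3, 38.9, np.float32(-1.1))
bot [0.607 0.254] [0.0679 0.0942] (603.8, 251.3, 43.0, 42.8, np.float32(-3.5))
```

View pics/top1c.png

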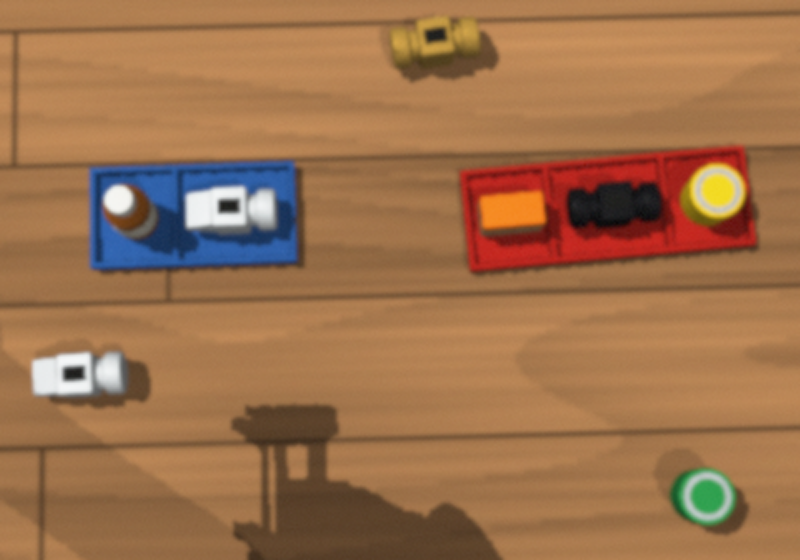

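View pics/scene1c.png

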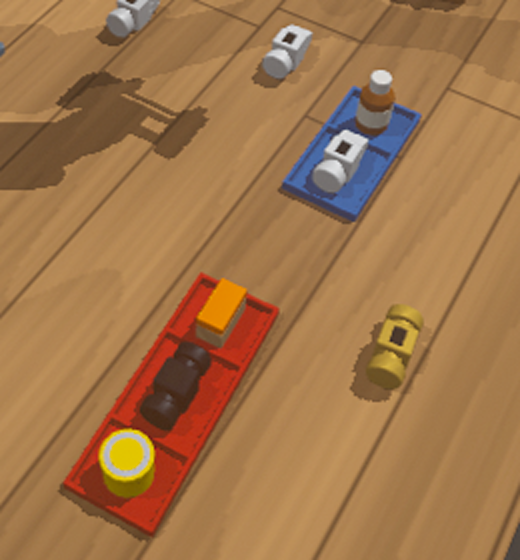

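Both views show all five items upright, each flat within its own compartment. The tops are 6 mm higher than on the bench. The brass head is at crop (435,40) and the green tin at crop (706,497), both where they started. The arm is clear, so I'm handing in.

```bash
python3 -c "
from rig import *
print(sign_off())"
```

```text
the job is handed in; nothing more can be done
None
```

Both kits are made up and the job is handed in, at about 46 s of the 131 s allowed. The hand-in gives no verdict, so the results below are from my own checks.

- **Red tray:** the dark rounding head is in the long compartment, the yellow tin in the −y small one and the orange block in the +y small one.
- **Blue tray:** the bright cross-pein head is in the long compartment and the amber bottle in the small one. Of the three silver heads, I took the one farthest to the robot's right.
- **Setting down:** each part was lowered until it touched, then released. Contact came within 0.5 mm of the expected floor height every time.
- **Final check:** the last top and scene pictures show every part upright inside its compartment. The part tops are about 6 mm higher than on the bench, matching the tray floor. The green tin and brass head look unmoved, and the arm was clear.

Two readings disagreed slightly:
- **Positions:** the top and wrist cameras differed by up to 4 mm, so I averaged them for the picks and tray positions.
- **Weights:** the force readings for the lifted block and bottle were lower than their stated weights, but the grip widths and pictures were right.

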